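# Face the boring tool's insert to the presetter lens and brake the spindle

## Robot

A 6-joint arm with a two-finger parallel gripper is mounted at the origin on the work surface. World frame = base frame: x ahead of the robot, y to its left, z up, the work surface at z = 0. Lengths are in m, angles in rad, forces in N, time in s.
With the tool pointing down it reaches from about 0.275 to 0.975 m from the base axis. Payload 8.4 kg.
Tool frame: the origin (TCP) lies midway between the tips of the shut fingers; the grasp point (between the pads) lies env.grip_point_offset behind it (env.grip_point_offset is the distance from the TCP to the grasp point, in m); z points along the fingers, y is the line along which they close (so a half turn about z gives the same grasp; the last joint's range is limited). The gripper opens to 92 mm and grips with 3 to 60 N. Pads are 20 mm wide; open, the fingers measure 128 mm over their backs; the gripper's body (75 mm by 189 mm) begins 69 mm behind the grasp point.
Start: joints at [-1.298, 0.353, 1.633, -0, 1.155, -0.002], TCP at [0.17, -0.602, 0.215] pointing down, gripper open.
Joint ranges: [-2.63, 2.63], [-0.92, 2.1], [0.06, 2.66], [-1.3, 4.44], [0, 2.69], [-3.02, 3.02]. Speed limits (rad/s): [2.22, 2.22, 2.79, 3.14, 3.14, 3.14].

## Interface

Orientations are given as a unit quaternion [x, y, z, w].
In Python, from plant import env gives the robot as it stands. Calls block until the motion is done:
- env.move_ptp(position, orientation): joint-space move of the TCP to a pose.
- env.move_l(position, max_speed=0.15, frame=None, threshold=None): straight line of the TCP; frame=None keeps the orientation; max_speed is the mean speed in m/s. With threshold (N) it stops when the force on the tool has changed by that much, and returns True; else False.
- env.goto_joints(angles): joint-space move.
- env.command_gripper(opening, strength=None): opening from 0.0 (shut) to 1.0 (fully open); strength is the grip in N (None keeps the last); returns when the fingers have stopped.
- env.wait(seconds).
- env.inverse_kinematics(position, orientation): joint angles nearest the present ones, or None.
- env.read_camera(name): name is "scene" or "top" or "wrist"; returns a dict with "pixels" (480x640x3 uint8, red, green, blue), "vertical_fov" (degrees; the focal length in pixels is half the picture's height over the tangent of half this angle, whatever the lens; pixels are square), "cx", "cy" (the principal point, pixels), "world_from_camera" (4x4, takes a point from camera to world coordinates). Camera axes: x right, y down, z forward; pixel columns grow to the right and rows downward; lengths in m; the calibration is good to about 2 mm. A picture is of the moment at which its call begins. There is no depth.
A pose or a line that the arm cannot do raises env.MotionError and nothing moves.
- env.close_job(): hands the job in; it is judged then, once.
Trained networks look in a picture, given as the dict that the camera call returned (one of the last four; its "shot" number tells which), for a name from the list of things; names that differ only in an ending like _2 or _b are one class to them, and where a whole thing is asked for, a point or a joint stands for the part that bears it (a point fixed in the world has none). Each returns a list of dicts, best first, with "score" (0 to 1); they miss things now and then, are a little off and sometimes report something else, mostly with a low value. They report only what shows in the picture. A call takes as long as a camera call.
- env.cut_out(picture, label): "region" (480x640 bool, what is visible of it) and "pixel" ([column, row] in pixels, amid what is visible of it).
Readings, each from a call of its own:
- env.read_t(): time.
- env.read_q(): joint angles.
- env.read_qd(): joint speeds.
- env.read_effort(): joint torques, N m.
- env.read_ee_pos(): TCP position.
- env.read_eef_rot(): TCP orientation.
- env.read_contact_force(): force on the tool from outside, world axes, zero at the start.
- env.read_torque(): the same for the moment, N m.
- env.read_opening(): opening from 0.0 (shut) to 1.0 (fully open).
- env.read_grip_force(): force on a finger pad.
Only numpy, scipy, OpenCV 4.12 (cv2) and the standard library are available. Lean on these libraries where they do the work, as an engineer would, in place of code of your own. Each camera call takes 0.05 s, during which the arm holds its last target. There are 200 camera calls.

## Task

Turn the boring tool in the presetter's spindle by pushing on its bar with a finger until the cutting insert at the end points straight at the inspection lens, then push the spindle brake lever all the way round to its clamped stop. Work gently with a fingertip: do not pinch the tool or the lever, do not lift the tool out of the spindle, and do not touch the insert itself. Leave the other things on the machine and the bench where they stand.

Things in the scene. Friction and masses are not known exactly. Their poses are not given: they have to be found in the camera images.
- presetter: Bench tool presetter, fixed. Bed 360 x 720 mm, flat top 80 mm above the bench (x -140 to 220, y -280 to 440); origin under the spindle axis at bench level; +y points from spindle to lens. On the +y side a grey column 330 mm high (y 310 to 430, x -60 to 160) with black optics carriage (y 255 to 310). Spindle nose: 130 mm wide, top 116 mm above the bench. Brake bracket on the -y side.
- spindle_axis (a point): point on the vertical spindle axis, 178 mm above the bench, mid-height of the boring tool's bar
- lens_front (a point): centre of the lens's front glass, 190 mm from the spindle axis and 208 mm above the bench; the lens looks level at the spindle axis (along the presetter's -y). Lens head 60 mm wide
- boring_tool: Bridge boring tool in the spindle: level bar 26 wide, 25 high (166 to 191 mm above bench) across a 50 mm round hub, 42 mm cap on top to 197. Origin on spindle axis at the bar's underside; +y along the bar to the insert. Bar y -75 to 85; dark upright cartridge y 78 to 100, 24 wide, top 211; counterweight y -48 to -76, 34 wide, 164 to 196 mm above bench. Free bar to push on: y 30 to 75
- insert: carbide cutting insert, 12 x 10 x 12 mm, on the outer upper end of the cartridge; origin in the middle of its outer face, 106 mm from the spindle axis and 208 mm above the bench. Not to be touched
- insert_tip (a point): middle of the outer face of the insert (the same point)
- spindle (a joint): turn of spindle and tool, rad, endless: 0 (or any whole turn) when the insert points straight at the lens, growing anticlockwise seen from above. Stiff bearing: about 3 N at 55 mm radius turns it and it stays where it is left. With the brake clamped it is held (to about 2 N m)
- tool_lift (a joint): how far the tool has been lifted out of the spindle taper, m; 0 = seated. Only its weight (about 0.9 kg) holds it down
- brake (a joint): brake lever angle, rad: 0 = released (lever stands out on the side away from the lens), 1.2 = clamped, at its stop. Grows clockwise seen from above: the knob swings to the presetter's front (its -x side). Pushed 85 mm from the pivot it takes about 3 N, rising to about 4 N over the last part as the brake shoe bites, then the stop is solid; stays where left
- lever: the brake lever: level steel rod 12 mm thick, from its vertical pivot (30 mm hub) to a black ball knob 28 mm wide; rod axis 120 to 124 mm above the bench (40 to 44 mm above the bed top). Origin on the pivot axis 102 mm above the bench; +x runs out along the rod
- lever_pivot (a point): on the lever's pivot axis, 124 mm above the bench, 93 mm from the spindle axis on the side away from the lens
- lever_knob (a point): centre of the lever's ball knob, 108 mm from the pivot axis, 125 mm above the bench
- taper_holder: bystander: spare tool holder, steel cone 112 mm tall on a 63 mm flange, standing on the presetter's bed; origin under its centre
- torque_driver: bystander: torque driver with a flat-sided 100 x 28 x 24 mm handle and a thin shank, 196 mm long, lying on the presetter's bed behind the spindle (its +x side); origin under it, handle to its -x
- insert_box: bystander: flat insert box 75 x 36 x 20 mm lying on the presetter's bed; origin under its centre
- collet_chuck: bystander: dark collet chuck 76 mm tall, 63 mm wide, on the bench; origin under its centre
- shrink_holder: bystander: slim steel shrink-fit holder 95 mm tall, 63 mm wide, on the bench; origin under its centre
- ring_gauge: bystander: steel setting disc 64 mm wide, 18 mm high, on the bench; origin under its centre
- cleaner_can: bystander: can 52 mm wide, 150 mm tall, on the bench; origin under its centre

How it is judged:
On the way, in this order (a step that is already met when the one before it is completed fails the run):
1. the insert points at the lens and rests there, the brake still released (x of insert_tip in the frame of presetter between -0.008 and 0.008 m and y of insert_tip in the frame of presetter above 0.09 m and velocity of joint spindle between -0.05 and 0.05 rad/s and value of joint brake below 0.5 rad), for 0.2 s.
2. the brake lever is at its clamped stop (value of joint brake above 1.1 rad), for 0.2 s.
At the end, for the whole second after the job is handed in: The insert's outer face is within 8 mm to either side of the lens's optical axis (about 4 degrees), on the lens's side of the spindle, at rest; the brake lever is within 0.1 rad of its clamped stop (1.2 rad); the tool sits in its taper (within 3 mm) (x of insert_tip in the frame of presetter between -0.008 and 0.008 m and y of insert_tip in the frame of presetter above 0.09 m and value of joint brake above 1.1 rad and value of joint tool_lift below 0.003 m and velocity of joint spindle between -0.05 and 0.05 rad/s); the robot touches nothing.
It fails at once if the tool is lifted out of the spindle taper (more than 5 mm) (value of joint tool_lift above 0.005 m).
It fails at once if the insert is touched (contact force between insert and anything else above 0.5 N).
It fails at once if the boring tool is pinched or pushed hard (over 35 N) (contact force between the fingers and boring_tool above 35 N).
It fails at once if the brake lever is pinched or pushed hard (over 35 N) (contact force between the fingers and lever above 35 N).
It fails at once if one of the bystanders is moved by more than 20 mm (distance of any of taper_holder, torque_driver, insert_box, collet_chuck, shrink_holder, ring_gauge, cleaner_can from where it was at the start of the episode above 0.02 m).
It also fails if it takes over 64 s, if anything falls off the work surface, if the arm or the gripper's body presses on something with over 40 N, if the wrist force passes 120 N, or if a joint passes its speed limit or range.

## Working session

There is one attempt and no reset: what is moved stays moved. The work goes in short steps, each a Python script; the robot and the scene stay as the last script left them, time stands still between calls to the robot, and variables do not carry over. Pictures are saved under pics/ and viewed, at most 10 in all, crops included, and the job is handed in when it is done.

```bash
mkdir -p pics; ls; cat > h.py <<'E'
import numpy as np, cv2
from plant import env
def K(p):
    f=240/np.tan(np.radians(p["vertical_fov"])/2); return f,p["cx"],p["cy"]
def at_z(p,px,z):
    f,cx,cy=K(p); T=np.array(p["world_from_camera"]); d=T[:3,:3]@np.array([(px[0]-cx)/f,(px[1]-cy)/f,1]); o=T[:3,3]
    return o+d*(z-o[2])/d[2]
def proj(p,X):
    f,cx,cy=K(p); T=np.array(p["world_from_camera"]); c=T[:3,:3].T@(np.array(X)-T[:3,3]); return np.array([cx+f*c[0]/c[2],cy+f*c[1]/c[2]])
def save(p,n): cv2.imwrite("pics/"+n+".png",np.ascontiguousarray(p["pixels"][:,:,::-1]))
E
python3 - <<'E'
from h import *
np.set_printoptions(precision=3,suppress=True)
Z=dict(boring_tool=.178,insert=.208,lever=.122,lever_knob=.125,lens_front=.208,taper_holder=.13,torque_driver=.1,insert_box=.1,presetter=.08,collet_chuck=.07,shrink_holder=.09,ring_gauge=.018,cleaner_can=.15)
for c in("top","scene"):
    p=env.read_camera(c); save(p,c); print(c,np.array(p["world_from_camera"])[:3].tolist())
    for n,z in Z.items():
        try: r=env.cut_out(p,n)
        except Exception as e: print(n,e); continue
        for q in r[:2]: print(n,round(q["score"],2),np.round(q["pixel"]),q["region"].sum(),at_z(p,q["pixel"],z))
print(env.read_t(),env.grip_point_offset,env.read_eef_rot())
E
```

```text
pics
top [[-0.015689174815139602, -0.9837923108324805, 0.17862401557603513, 0.3423101175424592], [-0.9998751716140419, 0.01577058897842951, -0.0009642162949737912, -0.022271912173366968], [-0.0018684173543516648, -0.17861684598648891, -0.9839169331536218, 1.323894828663213]]
boring_tool 0.62 [272. 224.] 1400 [0.597 0.086 0.178]
lever 0.79 [331. 230.] 468 [ 0.591 -0.052  0.122]
lever_knob 0.74 [331. 231.] 386 [ 0.588 -0.051  0.125]
lens_front 0.7 [218. 218.] 43588 [0.605 0.204 0.208]
lens_front 0.68 [330. 232.] 385 [ 0.57  -0.049  0.208]
taper_holder 0.76 [352. 167.] 547 [ 0.746 -0.107  0.13 ]
torque_driver 0.72 [330. 231.] 412 [ 0.595 -0.05   0.1  ]
torque_driver 0.66 [274. 169.] 563 [0.755 0.087 0.1  ]
insert_box 0.75 [215. 265.] 499 [0.514 0.232 0.1  ]
insert_box 0.28 [427. 330.] 544 [ 0.35  -0.277  0.1  ]
presetter 0.8 [219. 219.] 44017 [0.632 0.227 0.08 ]
collet_chuck 0.61 [467. 302.] 606 [ 0.416 -0.383  0.07 ]
shrink_holder 0.86 [158. 349.] 596 [0.317 0.365 0.09 ]
ring_gauge 0.7 [429. 335.] 511 [ 0.338 -0.297  0.018]
ring_gauge 0.37 [157. 350.] 563 [0.312 0.39  0.018]
cleaner_ca
[... 671 characters left out ...]
192 0.208]
taper_holder 0.6 [354. 294.] 624 [ 0.763 -0.114  0.13 ]
taper_holder 0.38 [333. 251.] 293 [ 0.603 -0.043  0.13 ]
torque_driver 0.79 [405. 269.] 381 [0.773 0.081 0.1  ]
insert_box 0.73 [364. 225.] 751 [0.553 0.138 0.1  ]
insert_box 0.42 [379. 213.] 108 [0.54  0.224 0.1  ]
presetter 0.77 [405. 236.] 23828 [0.662 0.213 0.08 ]
presetter 0.69 [364. 235.] 1357 [0.57  0.121 0.08 ]
collet_chuck 0.82 [202. 297.] 481 [ 0.45  -0.397  0.07 ]
collet_chuck 0.56 [365. 224.] 750 [0.522 0.174 0.07 ]
shrink_holder 0.51 [365. 184.] 327 [0.378 0.321 0.09 ]
ring_gauge 0.6 [218. 274.] 310 [ 0.353 -0.293  0.018]
cleaner_can 0.65 [192. 328.] 998 [ 0.598 -0.492  0.15 ]
1.4 0.0187 [0.991 0.137 0.    0.   ]
```

```bash
python3 - <<'E'
import cv2
a=cv2.imread("pics/top.png")[110:350,110:430]; cv2.imwrite("pics/topc.png",cv2.resize(a,(800,600),interpolation=cv2.INTER_CUBIC))
a=cv2.imread("pics/scene.png")[130:340,260:540]; cv2.imwrite("pics/scenec.png",cv2.resize(a,(800,600),interpolation=cv2.INTER_CUBIC))
E
```

```text
(no output)
```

View pics/topc.png

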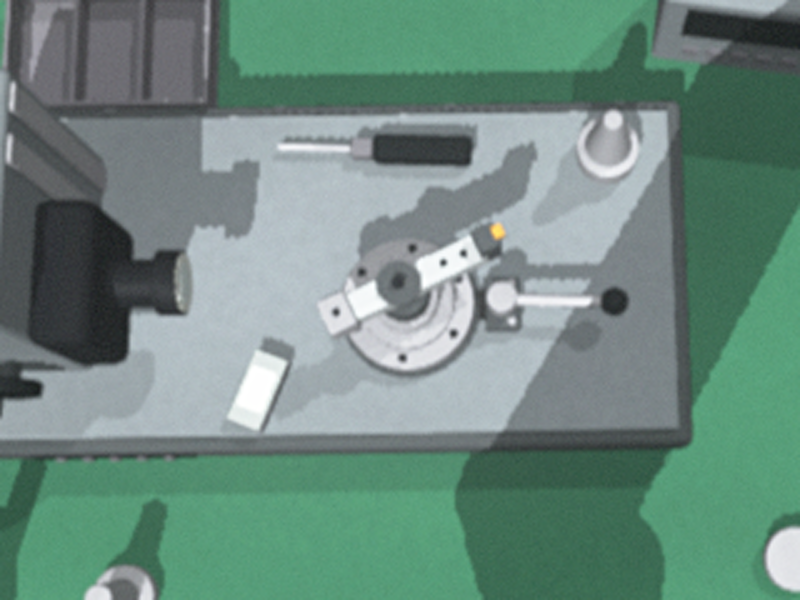

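View pics/scenec.png

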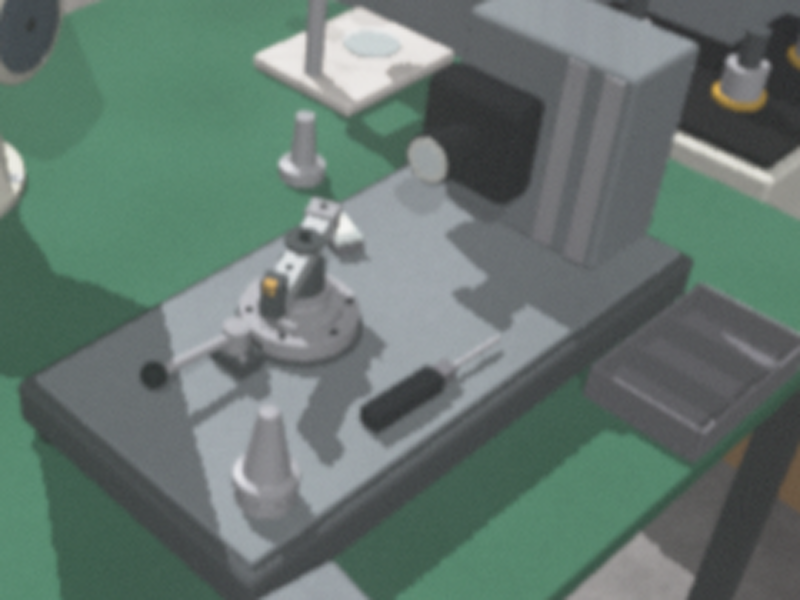

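The top crop shows the tool's cap at (399,282), the orange insert at (498,231), pointing away from the lens, the lens face at (184,282), the lever hub at (501,297) and the knob at (614,301). The scene view agrees with this. Going anticlockwise (about 150°) is the shorter way.

```bash
python3 - <<'E'
from h import *
np.set_printoptions(precision=4,suppress=True)
p=env.read_camera("top"); 
c=lambda u,v:(110+u/2.5,110+v/2.5)
P=dict(cap=(399,282,.197),ins=(498,231,.213),lens=(184,282,.208),hub=(501,297,.132),knob=(614,301,.125),cw=(336,312,.196),
 bedBR=(690,436,.08),bedTR=(678,105,.08),bedT=(220,112,.08),bedB=(100,448,.08),cs1=(412,248,.116),cs2=(403,357,.116),cs3=(453,333,.116),cs4=(361,272,.116))
W={k:at_z(p,c(*v[:2]),v[2])[:2] for k,v in P.items()}
for k,v in W.items(): print(k,v)
for a,b in(("cap","lens"),("hub","cap"),("hub","lens"),("bedTR","bedT"),("bedBR","bedB"),("cap","ins"),("cw","ins"),("hub","knob")):
    d=W[b]-W[a]; print(a,b,np.linalg.norm(d),np.degrees(np.arctan2(d[1],d[0])))
# pose fit: unknown x,y,yaw
from scipy.optimize import least_squares
M=[("cap",0,0),("lens",0,.19),("hub",0,-.093),("bedBR",-.14,-.28),("bedTR",.22,-.28)]
def r(s):
    R=np.array([[np.cos(s[2]),-np.sin(s[2])],[np.sin(s[2]),np.cos(s[2])]])
    return np.ravel([s[:2]+R@[x,y]-W[k] for k,x,y in M])
s=least_squares(r,[.6,.08,0]); print(s.x,np.degrees(s.x[2])); print(s.fun.reshape(-1,2))
# angle by cutout
E
```

```text
cap [0.5953 0.089 ]
ins [ 0.6374 -0.0019]
lens [0.596  0.2814]
hub [ 0.5936 -0.0025]
knob [ 0.5894 -0.1112]
cw [0.5687 0.1461]
bedBR [ 0.4623 -0.1853]
bedTR [ 0.8035 -0.1863]
bedT [0.8036 0.285 ]
bedB [0.4597 0.3933]
cs1 [0.6474 0.0843]
cs2 [0.5395 0.093 ]
cs3 [0.5622 0.0446]
cs4 [0.6241 0.134 ]
cap lens 0.19247411757696842 89.80715819261592
hub cap 0.09145102482933856 88.92911991912233
hub lens 0.28391786283568726 89.5243486422859
bedTR bedT 0.4712169594713243 89.98088813043775
bedBR bedB 0.5785467533621358 90.25717086128563
cap ins 0.10011331715616308 -65.13866072760851
cw ins 0.16315243664601803 -65.07058486365192
hub knob 0.10882807864980111 -92.21921748452556
[ 0.5946  0.092  -0.0049] -0.28279624393209857
[[-0.0007  0.003 ]
 [-0.0004  0.0005]
 [ 0.0005  0.0014]
 [-0.0091 -0.0021]
 [ 0.0098 -0.0029]]
```

```bash
cat >> h.py <<'E'
from scipy.spatial.transform import Rotation as Ro
S=np.array([.595,.0905]); PV=np.array([.594,-.0025])
def quat(phi):
    y=np.array([np.cos(phi),np.sin(phi),0]); z=np.array([0,0,-1.]); return Ro.from_matrix(np.column_stack([np.cross(y,z),y,z])).as_quat()
def pose(C,th,r,d,z,sgn,flip):
    """finger at radius r on the bar direction th (rad), d behind it; sgn=+1 pushes CCW"""
    e=np.array([np.cos(th),np.sin(th)]); t=sgn*np.array([-e[1],e[0]])
    return np.append(C+r*e-d*t,z), quat(np.arctan2(t[1],t[0])+flip)
E
python3 - <<'E'
from h import *
np.set_printoptions(precision=3,suppress=True)
for C,ths,r,d,z,s in((S,(-65,0,90),.052,.031,.173,1),(PV,(-90,-160),.08,.024,.114,-1)):
  for f in(0,np.pi):
    for th in ths:
        P,q=pose(C,np.radians(th),r,d,z,s,f); j=env.inverse_kinematics(P,q); print(th,round(f,1),None if j is None else np.array(j))
E
```

```text
-65 0 [ 0.049  0.341  1.751 -0.     1.049 -0.388]
0 0 [ 0.089  0.43   1.616 -0.     1.096 -1.481]
90 0 [ 0.221  0.419  1.633 -0.     1.09  -2.92 ]
-65 3.1 [ 0.049  0.341  1.751 -0.     1.049  2.754]
0 3.1 [ 0.089  0.43   1.616 -0.     1.096  1.66 ]
90 3.1 [ 0.221  0.419  1.633 -0.     1.09   0.221]
-90 0 [-0.135  0.458  1.721 -0.     0.963  3.006]
-160 0 [-0.102  0.33   1.926 -0.     0.886 -2.022]
-90 3.1 [-0.135  0.458  1.721 -0.     0.963 -0.135]
-160 3.1 [-0.102  0.33   1.926 -0.     0.886  1.12 ]
```

```bash
python3 - <<'E'
from h import *
np.set_printoptions(precision=4,suppress=True)
F=np.pi; r=.052; th=np.radians(-65)
env.command_gripper(0.0)
p0=env.read_ee_pos(); env.move_l([p0[0],p0[1],.32],max_speed=.2)
P,q=pose(S,th,r,.062,.32,1,F); env.move_ptp(P,q)
P[2]=.173; env.move_l(P,max_speed=.12)
f0=np.array(env.read_contact_force())
P,q=pose(S,th,r,.022,.173,1,F)
hit=env.move_l(P,max_speed=.03,threshold=2.0)
x=np.array(env.read_ee_pos()); e=np.array([np.cos(th),np.sin(th)]); t=np.array([-e[1],e[0]])
print(hit,x,"d",-(x[:2]-S)@t,"r",(x[:2]-S)@e,f0,env.read_contact_force(),env.read_t())
p=env.read_camera("top"); save(p,"t2"); a=cv2.imread("pics/t2.png")[150:310,200:400]; cv2.imwrite("pics/t2c.png",cv2.resize(a,(750,600),interpolation=cv2.INTER_CUBIC))
E
```

```text
True [0.5946 0.0331 0.1725] d 0.024647958609775648 r 0.05187040748036188 [ 0.329  -1.2227  0.0978] [0.4293 0.3066 0.2316] 8.5917
```

View pics/t2c.png

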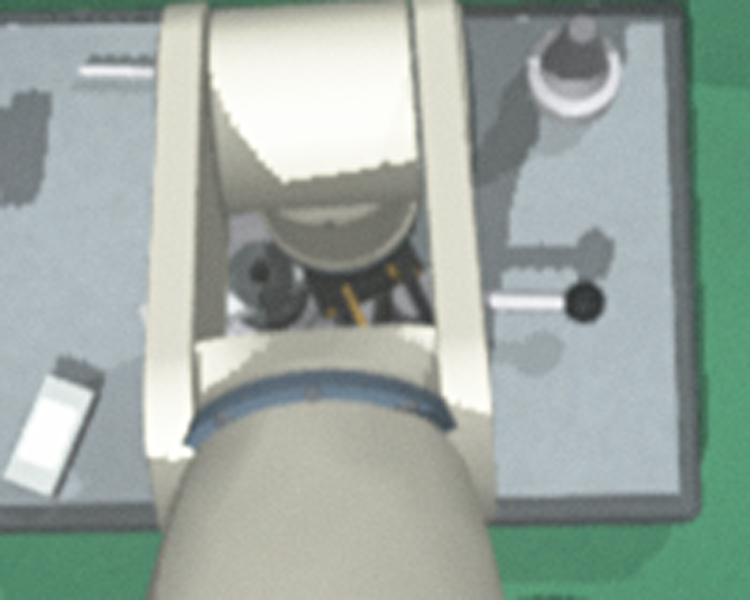

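The top camera's view is mostly blocked by the arm, but the hub at crop (268,280) and the lever and knob at (585,300) are undisturbed. Next I sweep most of the way, back off and measure.

```bash
python3 - <<'E'
from h import *
np.set_printoptions(precision=3,suppress=True)
F=np.pi; r=.052
for deg in list(range(-57,63,8))+[66]:
    P,q=pose(S,np.radians(deg),r,.0247,.173,1,F); h=env.move_l(P,max_speed=.06,frame=q,threshold=18)
    print(deg,h,np.array(env.read_contact_force()))
    if h: break
P,q=pose(S,np.radians(deg),r,.06,.173,1,F); env.move_l(P,max_speed=.08)
P[2]=.30; env.move_l(P,max_speed=.15)
print(env.read_t())
w=env.read_camera("wrist"); save(w,"w1"); s=env.read_camera("scene"); save(s,"s1")
for p in(w,s):
  for n,z in(("boring_tool",.185),("insert",.208)):
    for k in env.cut_out(p,n)[:2]: print(n,round(k["score"],2),k["pixel"],at_z(p,k["pixel"],z))
  print("axis cap px",proj(p,[*S,.197]))
a=cv2.imread("pics/s1.png")[130:340,260:540]
b=cv2.imread("pics/w1.png")
cv2.imwrite("pics/c1.png",np.hstack([cv2.resize(b,(400,300)),cv2.resize(a,(400,300),interpolation=cv2.INTER_CUBIC)]))
E
```

```text
-57 False [0.047 0.033 0.018]
-49 False [ 0.102 -0.169  0.84 ]
-41 False [ 0.532 -0.348 -0.577]
-33 False [-0.227 -0.169  0.733]
-25 False [0.571 0.35  0.192]
-17 False [0.219 0.315 0.256]
-9 False [0.178 0.57  0.501]
-1 False [ 0.384 -0.288 -0.093]
7 False [-0.37   0.45   0.276]
15 False [ 0.347 -0.843 -0.499]
23 False [0.504 0.95  0.342]
31 False [0.482 0.24  0.266]
39 False [1.11  0.133 0.48 ]
47 False [ 0.761 -0.832 -1.125]
55 False [-0.771 -0.609 -0.442]
66 False [-1.202 -0.174  0.19 ]
14.95
boring_tool 0.56 [258.2, 260.3] [0.609 0.119 0.185]
insert 0.79 [235.9, 183.0] [0.63  0.187 0.208]
axis cap px [255.698 298.437]
boring_tool 0.69 [366.8, 220.3] [0.614 0.082 0.185]
axis cap px [364.594 212.996]
```

View pics/c1.png

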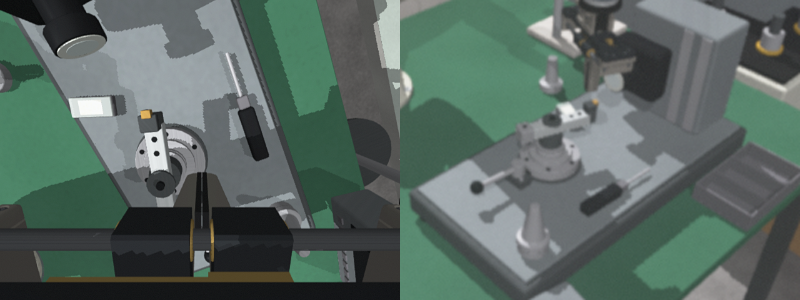

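Tool swung round to about 70°. In the wrist picture (full resolution) the cap is near (256,293), the insert near (236,183) and the lens face near (130,72). I'll enlarge it to refine these.

```bash
python3 - <<'E'
import cv2
a=cv2.imread("pics/w1.png")[20:350,60:400]; cv2.imwrite("pics/w1c.png",cv2.resize(a,(618,600),interpolation=cv2.INTER_CUBIC))
E
```

```text
(no output)
```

View pics/w1c.png

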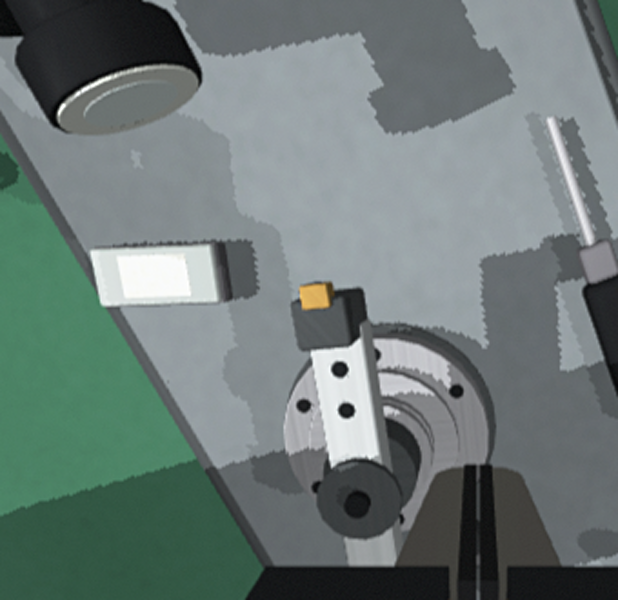

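```bash
cat > m.py <<'E'
from h import *
np.set_printoptions(precision=4,suppress=True)
# reload calibration: camera has not moved since the picture
p=env.read_camera("wrist"); c=lambda u,v:(60+u/1.818,20+v/1.818)
W={k:at_z(p,c(u,v),z)[:2] for k,u,v,z in(("cap",357,504,.197),("ins",317,295,.214),("lens",128,99,.208),("h1",340,369,.191),("h2",347,410,.191))}
for k,v in W.items(): print(k,v)
for a,b in(("cap","lens"),("cap","ins"),("h2","h1"),("cap","h1")):
    d=W[b]-W[a]; print(a,b,np.linalg.norm(d),np.degrees(np.arctan2(d[1],d[0])))
E
python3 m.py
```

```text
cap [0.5964 0.0912]
ins [0.6308 0.1878]
lens [0.5974 0.2847]
h1 [0.618  0.1536]
h2 [0.6119 0.1345]
cap lens 0.1934987528162671 89.70794550753489
cap ins 0.10256415735303746 70.41648391922803
h2 h1 0.020044905497087977 72.07785071764626
cap h1 0.06605952515472373 70.85990109158215
```

```bash
python3 - <<'E'
from h import *
np.set_printoptions(precision=4,suppress=True)
F=np.pi; r=.052
P,q=pose(S,np.radians(66),r,.06,.173,1,F); env.move_l(P,max_speed=.15)
for deg in(66,72,78,82,85):
    P,q=pose(S,np.radians(deg),r,.0247,.173,1,F); h=env.move_l(P,max_speed=.05,frame=q,threshold=18); assert not h
env.wait(.3)
P,q=pose(S,np.radians(85),r,.06,.173,1,F); env.move_l(P,max_speed=.08)
P[2]=.30; env.move_l(P,max_speed=.15)
w=env.read_camera("wrist"); save(w,"w2"); print(env.read_t())
for n,z in(("insert",.208),): 
    for k in env.cut_out(w,n)[:2]: print(n,round(k["score"],2),k["pixel"],at_z(w,k["pixel"],z))
print(proj(w,[*S,.197]),proj(w,[.596,.283,.208]),proj(w,[.595,.1965,.214]))
a=w["pixels"][20:350,60:400,::-1]; cv2.imwrite("pics/w2c.png",cv2.resize(np.ascontiguousarray(a),(618,600),interpolation=cv2.INTER_CUBIC))
E
```

```text
20.1333
insert 0.69 [235.9, 185.4] [0.596  0.1914 0.208 ]
[255.7082 298.7381] [215.3051  53.2655] [231.4821 179.5309]
```

View pics/w2c.png

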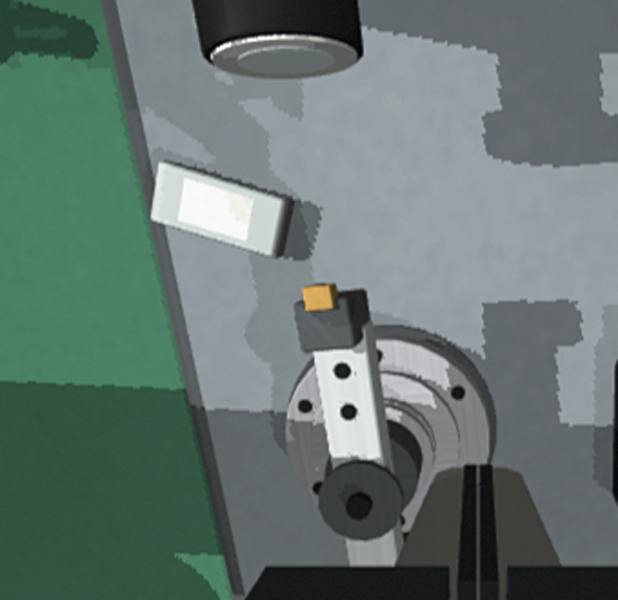

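The insert at crop (320,297) now lies close to the line from the cap (359,504) to the lens glass (287,60).

```bash
sed -i 's/("cap",357,504,.197).*):$/X/; s/^W=.*/W={k:at_z(p,c(u,v),z)[:2] for k,u,v,z in(("cap",359,504,.197),("ins",320,297,.214),("lens",287,60,.208),("h1",343,371,.191),("h2",349,412,.191))}/' m.py; python3 m.py
```

```text
cap [0.5968 0.0919]
ins [0.598  0.1934]
lens [0.5978 0.2829]
h1 [0.5972 0.1568]
h2 [0.5971 0.1368]
cap lens 0.19101901663058116 89.6799004925803
cap ins 0.10149691335297784 89.32008637754825
h2 h1 0.01999348480969094 89.79236690873498
cap h1 0.06492173119785256 89.61356095093264
```

Bar is within about 0.4° of the lens axis. Now the lever, pushed from its +x side.

```bash
python3 - <<'E'
from h import *
np.set_printoptions(precision=3,suppress=True)
F=np.pi; r=.08; d=.021; PV=np.array([.596,-.0015]); z=.114
P,q=pose(PV,np.radians(-90),r,.055,.30,-1,F); env.move_ptp(P,q)
P[2]=z; print(env.move_l(P,max_speed=.1,threshold=10)); env.wait(.2)
f0=np.array(env.read_contact_force())
for deg in list(range(-90,-150,-6))+list(range(-150,-170,-2)):
    P,q=pose(PV,np.radians(deg),r,d,z,-1,F); h=env.move_l(P,max_speed=.05 if deg>-150 else .02,frame=q,threshold=12)
    f=np.array(env.read_contact_force())-f0; print(deg,h,f)
    if h or np.linalg.norm(f)>12: break
x=np.array(env.read_ee_pos()); print(x,P,env.read_t())
s=env.read_camera("scene"); save(s,"s2")
E
```

```text
False
-90 False [-0.744  0.966  0.715]
-96 False [-0.019 -0.407 -0.542]
-102 False [-1.119 -0.571 -0.378]
-108 False [-0.671  0.078 -0.961]
-114 False [-0.588  0.009 -0.669]
-120 False [-0.796  0.381 -0.578]
-126 False [-1.545  0.166  0.079]
-132 False [-1.439  0.884 -0.777]
-138 False [-0.931  1.064 -0.532]
-144 False [-0.8    0.744 -0.522]
-150 False [ 0.551 -2.44  -0.524]
-152 False [-0.646 -1.684 -1.597]
-154 False [-0.411 -0.261 -0.798]
-156 False [-0.435 -1.161 -0.47 ]
-158 False [-0.297 -1.364 -0.609]
-160 False [ 0.173 -1.395 -0.732]
-162 True [-0.006 -4.903 -0.374]
[ 0.528 -0.049  0.114] [ 0.526 -0.046  0.114] 29.325
```

```bash
python3 - <<'E'
from h import *
np.set_printoptions(precision=4,suppress=True)
F=np.pi; PV=np.array([.596,-.0015])
env.wait(.4)
P,q=pose(PV,np.radians(-160),.08,.055,.114,-1,F); env.move_l(P,max_speed=.08)
P[2]=.32; env.move_l(P,max_speed=.15)
env.move_ptp([.40,-.30,.40],env.read_eef_rot())
p=env.read_camera("top"); save(p,"t3"); print(env.read_t())
for n,z in(("lever_knob",.125),("insert",.208),("boring_tool",.185)):
    for k in env.cut_out(p,n)[:2]: print(n,round(k["score"],2),k["pixel"],at_z(p,k["pixel"],z))
print(proj(p,[*S,.197]))
for a in(0,1.0,1.1,1.2): print(a,proj(p,[.5945-.108*np.sin(a),-.002-.108*np.cos(a),.125]))
a=cv2.imread("pics/t3.png")[150:310,180:390]; cv2.imwrite("pics/t3c.png",cv2.resize(a,(787,600),interpolation=cv2.INTER_CUBIC))
E
```

```text
32.9917
lever_knob 0.88 [321.3, 250.5] [ 0.5417 -0.0278  0.125 ]
boring_tool 0.96 [266.1, 225.2] [0.5925 0.0982 0.185 ]
[268.9184 222.9601]
0 [355.0304 228.3467]
1.0 [335.2482 266.0516]
1.1 [331.3583 268.3548]
1.2 [327.2487 270.2628]
```

View pics/t3c.png

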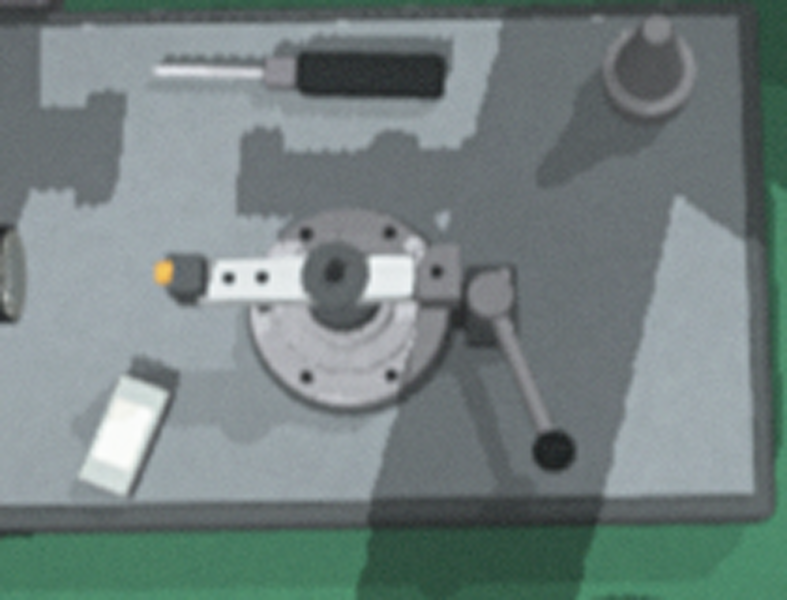

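The knob at crop (553,451) is full-frame pixel (327.5,270.3), which matches 1.2 rad. The bar points straight at the lens and the bystanders are where they were.

```bash
python3 -c "
from plant import env
print(env.close_job())"
```

```text
the job is handed in; nothing more can be done
None
```

The job is handed in: the insert points at the lens to within about 0.4°, the brake lever is at its clamped stop (about 1.2 rad), and the bystanders on the bed look undisturbed in the last top picture; the hand-in call gave no verdict.

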